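Tighten a filter holder's cover plate crosswise

TASK

Close the filter holder: turn each of its four crank nuts clockwise by its red sleeve, roughly half a turn, until it comes up firmly tight but is not forced. Go crosswise: when one nut is tight, tighten the one diagonally opposite before either neighbour, then the other two, so that the cover plate seats evenly. Leave the things around it where they are.

Things in the scene. Friction and masses are not known exactly. Their poses are not given: they have to be found in the camera images.
- holder: Fixed filter holder: aluminium block 138x138 mm on four feet, its top 30 mm above the worktop, with a stud at each corner. Origin: centre of its underside, on the worktop; x and y along its sides (studs at x, y = +-48 mm), z up. A hose barb points to its -x side. A rounded white bin under 0.3 m tall stands 0.25 to 0.4 m to its left, a tall black computer 0.2 m behind it.
- plate_mid (a point): Centre of the top of the steel cover plate (132x132x10 mm), 46 mm above the worktop when home, up to 4.3 mm higher at the start; its brass port is 9 mm tall. A nut brings it home after 145 to 205 degrees, differing and not to be seen; then its torque climbs about 0.8 N m per rad: 0.3 N m (11 N at the sleeve) is properly tight, 0.6 N m (21 N) too much.
- hub_1 (a point): Top centre, on the screw axis, of crank nut 1, on the holder's (+x, +y) corner (holder frame), diagonally opposite nut 3. x points along its crank arm, z up. Dark steel hub 19 mm wide, 16 mm tall; the level arm's top is 14 mm above the nut's underside. Tightens clockwise seen from above and sinks 1.2 mm per rad. Runs with about 0.1 N m (3 to 4 N at the sleeve) until the plate is home under it.
- grip_1 (a point): Centre, half-way up, of the red upright sleeve on the arm of nut 1: cylinder 13 mm across, 34 mm tall, 28 mm from the screw axis, its centre 18.5 mm above the hub's top. It spins freely on its pin, so it can be held and led round in a circle without turning the hand. When tight and let go, the crank springs back by 0.1 to 0.4 rad and stays tight.
- hub_2 (a point): Top centre, on the screw axis, of crank nut 2, on the holder's (-x, +y) corner (holder frame), diagonally opposite nut 4. x points along its crank arm, z up. Dark steel hub 19 mm wide, 16 mm tall; the level arm's top is 14 mm above the nut's underside. Tightens clockwise seen from above and sinks 1.2 mm per rad. Runs with about 0.1 N m (3 to 4 N at the sleeve) until the plate is home under it.
- grip_2 (a point): Centre, half-way up, of the red upright sleeve on the arm of nut 2: cylinder 13 mm across, 34 mm tall, 28 mm from the screw axis, its centre 18.5 mm above the hub's top. It spins freely on its pin, so it can be held and led round in a circle without turning the hand. When tight and let go, the crank springs back by 0.1 to 0.4 rad and stays tight.
- hub_3 (a point): Top centre, on the screw axis, of crank nut 3, on the holder's (-x, -y) corner (holder frame), diagonally opposite nut 1. x points along its crank arm, z up. Dark steel hub 19 mm wide, 16 mm tall; the level arm's top is 14 mm above the nut's underside. Tightens clockwise seen from above and sinks 1.2 mm per rad. Runs with about 0.1 N m (3 to 4 N at the sleeve) until the plate is home under it.
- grip_3 (a point): Centre, half-way up, of the red upright sleeve on the arm of nut 3: cylinder 13 mm across, 34 mm tall, 28 mm from the screw axis, its centre 18.5 mm above the hub's top. It spins freely on its pin, so it can be held and led round in a circle without turning the hand. When tight and let go, the crank springs back by 0.1 to 0.4 rad and stays tight.
- hub_4 (a point): Top centre, on the screw axis, of crank nut 4, on the holder's (+x, -y) corner (holder frame), diagonally opposite nut 2. x points along its crank arm, z up. Dark steel hub 19 mm wide, 16 mm tall; the level arm's top is 14 mm above the nut's underside. Tightens clockwise seen from above and sinks 1.2 mm per rad. Runs with about 0.1 N m (3 to 4 N at the sleeve) until the plate is home under it.
- grip_4 (a point): Centre, half-way up, of the red upright sleeve on the arm of nut 4: cylinder 13 mm across, 34 mm tall, 28 mm from the screw axis, its centre 18.5 mm above the hub's top. It spins freely on its pin, so it can be held and led round in a circle without turning the hand. When tight and let go, the crank springs back by 0.1 to 0.4 rad and stays tight.
- bottle: Bystander: small glass media bottle with pink contents and blue cap, 56 mm wide, 105 mm tall, at the right. Origin: centre of its underside.
- beaker: Bystander: small empty glass beaker, 46 mm wide, 54 mm tall, at the right rear. Origin: centre of its underside.
- timer: Bystander: white countdown timer, 46x64x59 mm, at the rear left of the holder. Origin: centre of its underside.
- tape: Bystander: roll of tan tape, 96 mm across, 25 mm tall, at the left. Origin: centre of its underside.

How it is judged:
By the outcome, as a careful person would: the job done as asked, in the order asked, and still so for the second after the job is handed in, with the robot touching nothing.
It also fails if it takes over 72 s, if anything falls off the work surface, if the arm or the gripper's body presses on something with over 40 N, if the wrist force passes 120 N, or if a joint passes its speed limit or range.

ROBOT

A 6-joint arm with a two-finger parallel gripper is mounted at the origin on a cart in front of the work surface, level with it; the furniture and walls round the work are solid. World frame = base frame: x ahead of the robot, y to its left, z up, the work surface at z = 0. Lengths are in m, angles in rad, forces in N, time in s.
With the tool pointing down it reaches from about 0.35 to 0.775 m from the base axis. Payload 5.5 kg.
Tool frame: the origin (TCP) lies midway between the tips of the shut fingers; the grasp point (between the pads) lies 19 mm behind it; z points along the fingers, y is the line along which they close (so a half turn about z gives the same grasp; the last joint's range is limited). The gripper opens to 85 mm and grips with 20 to 120 N. Pads are 22 mm wide; open, the fingers measure 114 mm over their backs; the gripper's body (76 mm by 85 mm) begins 54 mm behind the grasp point. The pads swing forward as they close: fully open they stand 13 mm farther back than shut.
Start: joints at [1.163, 0.313, 0.046, 1.304, 0, 1.431], TCP at [0.152, 0.555, 0.231] pointing down, gripper open.
Joint ranges: [-2.76, 2.76], [-0.86, 1.69], [-1.03, 1.26], [-2.2, 2.34], [-1.47, 1.5], [-3.14, 3.14]. Speed limits (rad/s): [2.57, 2.57, 3.14, 3.14, 3.14, 3.14].

INTERFACE

Orientations are given as a unit quaternion [w, x, y, z].
In Python, from workcell import env gives the robot as it stands.
- The arm moves only by the tool move_arm, never from a script. Its argument "targets" is a list of rows, each a list of 3 entries, a list of its own where there are three numbers: the shift along the tool's x, y, z in mm, then the turn, a rotation vector about the tool's x, y, z in units of 10 degrees (1.0 is 10 degrees), then the closure, from -1 (fully open) to 1 (shut). In form: [[[dx, dy, dz], [ax, ay, az], gripper], ...]. A call has 1 to 5 rows; each row is the pose to reach, as a shift and turn from the pose commanded when the call began, along the tool's axes at that moment; what a row does not reach only later rows make up. A row lasts 1/8 s, in which the tool goes at most 62.5 mm and 10.7 degrees, less where a joint would pass 70% of its speed; a pose out of reach is approached as far as the arm can. A call with a gripper value outside its range is refused whole. The fingers move at their own pace and stop on an object; "squeeze" is the grip in N (left out, the last holds). Time passes only in rows, so rows that repeat a pose let the fingers close. It gives the time, the measured TCP pose, the force, the opening and the grip force at its end, in the units of the state.
- env.get_state(): the state, without advancing time (a new reading comes with each control period).
- env.read_camera(name): name is "scene" or "side" or "wrist"; returns a dict with "pixels" (480x640x3 uint8, red, green, blue), "fovy" (degrees; the focal length in pixels is half the picture's height over the tangent of half this angle, whatever the lens; pixels are square), "cx", "cy" (the principal point, pixels), "extrinsics" (4x4, takes a point from world to camera coordinates); the wrist camera has in their place "mount" (4x4, takes a point from camera to tool coordinates, whose origin is the TCP and whose axes are the flange's). Camera axes: x right, y up, looking along -z (the intrinsics and any distortion apply to the point x, -y, -z); pixel columns grow to the right and rows downward; lengths in m; the calibration is good to about 2 mm. The wrist camera is an equidistant fisheye: a pixel r from the principal point sees the ray r / f radians off the axis. A picture is of the moment at which its call begins: read the wrist's pose just before it. There is no depth.
- env.hand_in(): hands the job in; it is judged then, once.
Trained networks look in a picture, given as the dict that the camera call returned (one of the last four; its "shot" number tells which), for a name from the list of things; names that differ only in an ending like _2 or _b are one class to them, and where a whole thing is asked for, a point or a joint stands for the part that bears it (a point fixed in the world has none). Each returns a list of dicts, best first, with "confidence" (0 to 1); they miss things now and then, are a little off and sometimes report something else, mostly with a low value. They report only what shows in the picture. A call takes as long as a camera call.
- env.spot_in(thing, picture): "centre" ([x, y, z] in m, in world coordinates, good to about 4 mm: the middle of the surface that is visible of it).
- env.regions_of(thing, picture): "mask" (480x640 bool, what is visible of it).
- env.landmark_of(thing, picture): "centre" ([x, y, z] in m, in world coordinates, good to about 4 mm: a listed point, or the origin of a listed thing).
The state is a dict: "clock": time; "joint_pos": joint angles; "qvel": joint speeds; "tau": joint torques, N m; "tcp_pos": TCP position; "orientation": TCP orientation; "wrist_force": force on the tool from outside, world axes, zero at the start; "ft_torque": the same for the moment, N m; "finger_gap": finger opening in m; "grip_force": force on a finger pad.
Only numpy, scipy, OpenCV 4.12 (cv2) and the standard library are available. Lean on these libraries where they do the work, as an engineer would, in place of code of your own. Each camera call takes 0.05 s, during which the arm holds its last target. There are 200 camera calls.

## Working session

There is one attempt and no reset: what is moved stays moved. The work goes in short steps, Python scripts to look and compute and a tool call to move; the robot and the scene stay as the last step left them, time stands still between calls to the robot, and variables do not carry over. Pictures are saved under pics/ and viewed, at most 10 in all, crops included, and the job is handed in when it is done.

Besides the shell and the picture viewer there is one more tool, called after ">>>" as name([rows], argument=value, ...), one row to a line, values as JSON. move_arm: Moves the arm, as the interface text tells. Its arguments: {"type":"object","properties":{"targets":{"type":"array","items":{"type":"array"}},"squeeze":{"type":"number"}},"required":["targets"]}

```bash
mkdir -p pics
cat > h.py <<'E'
import numpy as np, cv2
from workcell import env
from scipy.spatial.transform import Rotation as R
def rot(s): 
    w,x,y,z=s["orientation"]; return R.from_quat([x,y,z,w])
def save(p,n): cv2.imwrite(f"pics/{n}.png",p["pixels"][:,:,::-1])
E
python3 - <<'E'
from h import *
s=env.get_state(); print({k:np.round(v,3) for k,v in s.items()}); print(rot(s).as_matrix().round(3))
for c in ["scene","side"]:
    p=env.read_camera(c); save(p,c)
    for n in ["holder","plate_mid"]+["hub_1","grip_1","bottle","beaker","timer","tape"]:
        print(c,n,[(np.round(d["centre"],3).tolist(),round(d["confidence"],2)) for d in env.landmark_of(n,p)][:6])
E
```

```text
{'clock': np.float64(0.0), 'joint_pos': array([ 1.163,  0.314,  0.045,  1.304, -0.   ,  1.431]), 'qvel': array([-0.002,  0.001, -0.001,  0.   ,  0.   , -0.001]), 'tau': array([-1.0000e-03, -4.8063e+01,  2.9854e+01,  2.0000e-02, -0.0000e+00,
       -0.0000e+00]), 'tcp_pos': array([0.152, 0.554, 0.23 ]), 'orientation': array([-0.   ,  0.134,  0.991, -0.001]), 'wrist_force': array([-0.297,  0.07 , -0.207]), 'ft_torque': array([-0.01 , -0.011,  0.028]), 'grip_force': np.float64(0.0), 'finger_gap': np.float64(0.085)}
[[-0.964  0.265 -0.001]
 [ 0.265  0.964 -0.002]
 [ 0.    -0.002 -1.   ]]
scene holder [([0.521, -0.171, 0.001], 0.72), ([0.47, -0.214, 0.064], 0.38)]
scene plate_mid [([0.519, -0.168, 0.05], 0.72)]
scene hub_1 [([0.468, -0.218, 0.063], 0.66), ([0.476, -0.119, 0.064], 0.6), ([0.569, -0.126, 0.067], 0.48), ([0.566, -0.221, 0.062], 0.4), ([0.487, -0.236, 0.083], 0.27)]
scene grip_1 [([0.455, -0.137, 0.084], 0.62), ([0.588, -0.208, 0.084], 0.58), ([0.546, -0.109, 0.081], 0.4)]
scene bottle [([0.618, -0.46, -0.004], 0.66)]
scene beaker [([0.676, -0.327, 0.001], 0.47)]
scene timer [([0.69, 0.048, 0.003], 0.84)]
scene tape []
side holder [([0.52, -0.168, -0.0], 0.91)]
side plate_mid [([0.521, -0.162, 0.048], 0.98)]
side hub_1 [([0.57, -0.122, 0.067], 0.74), ([0.47, -0.121, 0.066], 0.74), ([0.468, -0.211, 0.063], 0.73)]
side grip_1 [([0.546, -0.109, 0.086], 0.58), ([0.594, -0.205, 0.082], 0.54), ([0.453, -0.137, 0.084], 0.51), ([0.485, -0.238, 0.084], 0.39)]
side bottle []
side beaker [([0.57, -0.122, 0.066], 0.74)]
side timer [([0.691, 0.043, -0.001], 0.63)]
side tape [([0.468, 0.349, -0.0], 0.54)]
```

View pics/scene.png

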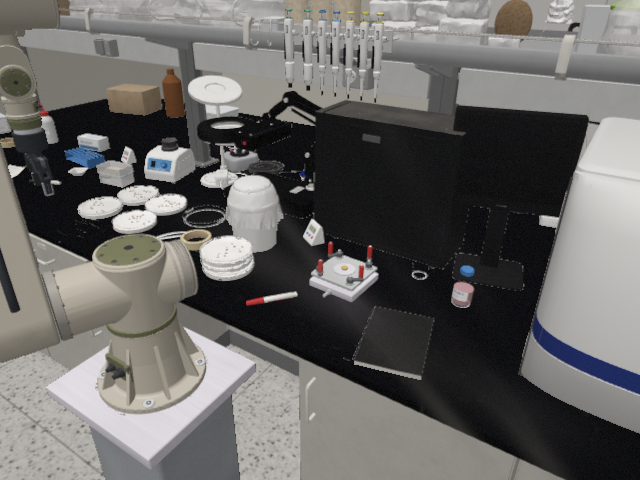

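View pics/side.png

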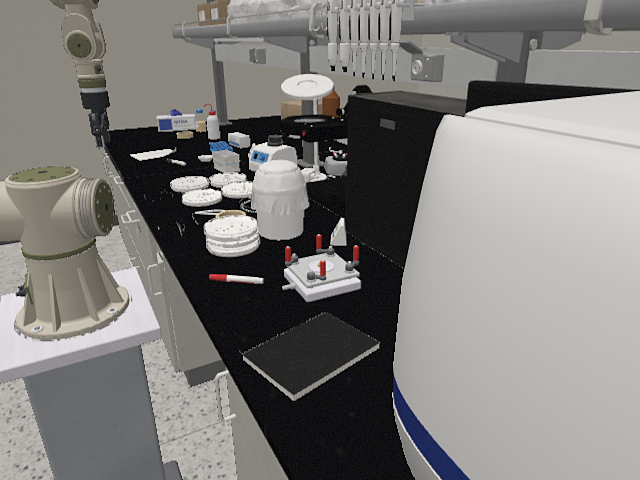

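The scene view shows the holder at about (345,270), with its barb towards the robot at (325,293). Holder yaw is about -3°, and all four red sleeves are visible. The side view at (322,275) agrees. The bin stands on the way, at (255,215), so I'll rise first and then cross.

>>> move_arm([
  [[0,0,-60],[0,0,0],-1],
  [[0,0,-120],[0,0,0],-1],
  [[0,0,-170],[0,0,0],-1],
  [[-35,-40,-180],[0,0,0],-1],
  [[-75,-85,-180],[0,0,0],-1],
])

```text
clock: 1.52
tcp_pos: [0.2028, 0.4529, 0.4123]
orientation: [0.001, 0.132, 0.991, 0.001]
wrist_force: [0.8, 0.9, 0.2]
finger_gap: 0.0852
grip_force: 0.0
```

>>> move_arm([
  [[-40,-43,0],[0,0,0],-1],
  [[-80,-87,0],[0,0,0],-1],
  [[-120,-130,0],[0,0,0],-1],
  [[-160,-174,0],[0,0,0],-1],
  [[-200,-217,0],[0,0,0],-1],
])

```text
clock: 2.15
tcp_pos: [0.3379, 0.1888, 0.4116]
orientation: [0.001, 0.133, 0.991, 0.0]
wrist_force: [0.2, 0.7, 0.1]
finger_gap: 0.0855
grip_force: 0.0
```

>>> move_arm([
  [[-40,-44,0],[0,0,0],-1],
  [[-80,-88,0],[0,0,0],-1],
  [[-120,-132,0],[0,0,0],-1],
  [[-160,-176,0],[0,0,-0.7],-1],
  [[-200,-220,0],[0,0,-1.54],-1],
])

```text
clock: 2.78
tcp_pos: [0.4726, -0.0765, 0.4116]
orientation: [0.001, -0.003, 1.0, 0.0]
wrist_force: [1.7, 0.1, 0.4]
finger_gap: 0.085
grip_force: 0.0
```

Run:
```python
from h import *
s=env.get_state(); print({k:np.round(v,3) for k,v in s.items()}); print(rot(s).as_matrix().round(3))
```

```text
{'clock': np.float64(2.775), 'joint_pos': array([-0.329,  0.139,  0.263,  1.693,  0.   , -0.334]), 'qvel': array([-0.758,  0.535,  0.606,  0.071,  0.002, -1.927]), 'tau': array([  2.134, -40.887,  26.893,   0.227,  -0.194,   2.055]), 'tcp_pos': array([ 0.473, -0.077,  0.412]), 'orientation': array([ 0.001, -0.003,  1.   ,  0.   ]), 'wrist_force': array([1.745, 0.131, 0.435]), 'ft_torque': array([ 0.036, -0.047, -0.02 ]), 'grip_force': np.float64(0.0), 'finger_gap': np.float64(0.085)}
[[-1.    -0.005  0.001]
 [-0.005  1.     0.   ]
 [-0.001  0.    -1.   ]]
```

>>> move_arm([
  [[-15,-30,40],[0,0,0],-1],
  [[-30,-65,90],[0,0,0],-1],
  [[-47,-95,140],[0,0,0],-1],
  [[-47,-95,160],[0,0,0],-1],
  [[-47,-95,160],[0,0,0],-1],
])

```text
clock: 3.4
tcp_pos: [0.518, -0.1693, 0.2493]
orientation: [-0.002, -0.0, 1.0, 0.001]
wrist_force: [1.0, -0.3, 0.1]
finger_gap: 0.0849
grip_force: 0.0
```

Run:
```python
from h import *
s=env.get_state(); p=env.read_camera("wrist"); save(p,"w1")
print(s["tcp_pos"].round(4),rot(s).as_rotvec().round(3), s["wrist_force"].round(2), p["fovy"],p["cx"],p["cy"]); print(np.round(p["mount"],3))
M=rot(s).as_matrix(); f=240/np.tan(np.radians(p["fovy"]/2))
Rc=M@np.array(p["mount"])[:3,:3]; tc=M@np.array(p["mount"])[:3,3]+s["tcp_pos"]
for n in ["holder","plate_mid","hub_1","grip_1"]:
    print(n,[(np.round(d["centre"],4).tolist(),round(d["confidence"],2)) for d in env.landmark_of(n,p)][:8])
for d in env.regions_of("grip_1",p): 
    m=d["mask"]; v,u=np.nonzero(m); x=np.array([u.mean()-p["cx"],v.mean()-p["cy"]]); r=np.hypot(*x); a=r/f
    ray=Rc@np.array([np.sin(a)*x[0]/r,-np.sin(a)*x[1]/r,-np.cos(a)]); q=tc+ray*(0.084-tc[2])/ray[2]
    print("grip mask",m.sum(),u.mean().round(),v.mean().round(),q.round(4),round(d["confidence"],2))
```

```text
[ 0.518  -0.1693  0.2493] [ 0.000e+00 -3.138e+00 -3.000e-03] [ 1.01 -0.27  0.06] 65.70646984690485 316.2567459006184 238.67519592850812
[[-0.     0.962  0.274  0.068]
 [ 1.     0.    -0.001  0.   ]
 [-0.001  0.274 -0.962 -0.143]
 [ 0.     0.     0.     1.   ]]
holder [([0.5885, -0.205, 0.0844], 0.65), ([0.5223, -0.1674, 0.0028], 0.61)]
plate_mid [([0.5186, -0.1676, 0.0498], 0.97)]
hub_1 [([0.5657, -0.2178, 0.0633], 0.96), ([0.4671, -0.2095, 0.0639], 0.92), ([0.4772, -0.1173, 0.0654], 0.75), ([0.5684, -0.1248, 0.0646], 0.56)]
grip_1 [([0.454, -0.1328, 0.0822], 0.66), ([0.4858, -0.2371, 0.0829], 0.56), ([0.5469, -0.1105, 0.0836], 0.54)]
grip mask 291 387.0 252.0 [ 0.5491 -0.1066  0.084 ] 0.84
grip mask 318 275.0 297.0 [ 0.5919 -0.206   0.084 ] 0.83
grip mask 220 358.0 141.0 [ 0.453  -0.1343  0.084 ] 0.48
```

View pics/w1.png

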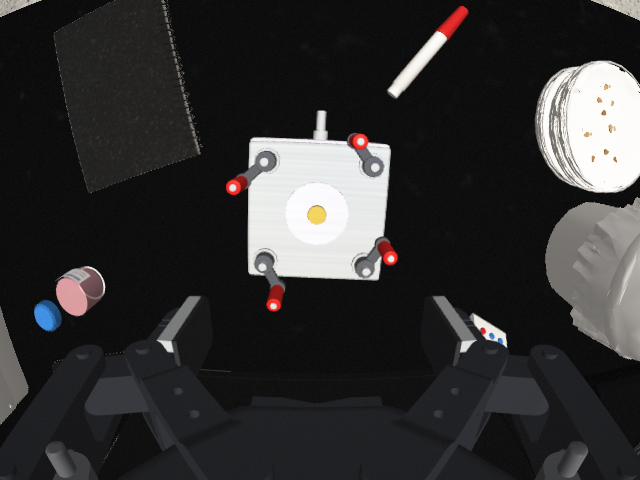

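The wrist view shows all four cranks clearly: sleeve 1 at (390,257), 2 at (360,141), 3 at (234,187) and 4 at (274,303). The barb points up towards the robot. Nut 1 goes first, gripping sleeve 1 at about (0.547, -0.109).

>>> move_arm([
  [[-15,30,45],[0,0,0],0.0],
  [[-29,60,90],[0,0,0],0.0],
  [[-29,60,135],[0,0,0],0.0],
  [[-29,60,160],[0,0,0],0.0],
  [[-29,60,178],[0,0,0],0.0],
], squeeze=40)

```text
clock: 4.32
tcp_pos: [0.5482, -0.1089, 0.0727]
orientation: [0.0, -0.001, 1.0, 0.0]
wrist_force: [0.1, -0.8, -0.0]
finger_gap: 0.0427
grip_force: 0.0
```

>>> move_arm([
  [[0,0,0],[0,0,0],0.0],
  [[0,0,0],[0,0,0],1],
  [[0,0,0],[0,0,0],1],
  [[0,0,0],[0,0,0],1],
  [[0,0,0],[0,0,0],1],
], squeeze=40)

```text
clock: 4.95
tcp_pos: [0.549, -0.1092, 0.0748]
orientation: [0.001, -0.001, 1.0, 0.0]
wrist_force: [-1.1, 2.9, 6.7]
finger_gap: 0.0114
grip_force: 39.1
```

Run:
```python
from h import *
s=env.get_state(); p=env.read_camera("wrist"); save(p,"w2")
print(s["tcp_pos"].round(4),s["finger_gap"],s["grip_force"],rot(s).as_rotvec().round(3), s["wrist_force"].round(2))
```

```text
[ 0.549  -0.1092  0.0748] 0.01137142542710957 39.107773303985596 [-2.000e-03  3.139e+00  0.000e+00] [-1.12  2.91  6.74]
```

View pics/w2.png

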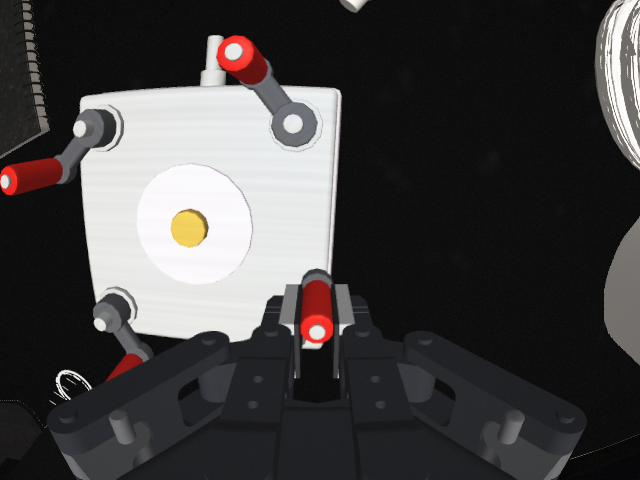

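>>> move_arm([
  [[-4.8,5.4,-2],[0,0,0],1],
  [[-10.9,9.5,-2],[0,0,0],1],
  [[-17.9,11.8,-1.5],[0,0,0],1],
  [[-25.2,12.2,-1.5],[0,0,0],1],
  [[-32.3,10.8,-1],[0,0,0],1],
])

```text
clock: 5.62
tcp_pos: [0.5801, -0.0962, 0.0736]
orientation: [-0.001, -0.001, 1.0, 0.002]
wrist_force: [-3.0, 4.7, -0.8]
finger_gap: 0.0118
grip_force: 39.8
```

```bash
cat >> h.py <<'E'
HUB={1:(.569,-.123),2:(.473,-.119),3:(.469,-.215),4:(.565,-.219)}
def rep(n,hub=None):
    s=env.get_state(); r=s["tcp_pos"][:2]-np.array(hub or HUB[n]); F=s["wrist_force"]
    a=np.arctan2(r[1],r[0]); u=np.array([np.cos(a),np.sin(a)]); t=np.array([u[1],-u[0]])
    print("tcp",s["tcp_pos"].round(4),"ang",np.degrees(a).round(1),"rad",np.hypot(*r).round(4),"F",F.round(1),"rad/tan(cw)",(F[:2]@u).round(1),(F[:2]@t).round(1),"gap",s["finger_gap"].round(4),"Tz",s["ft_torque"].round(2))
def rows(a0,st,n=5,r=28.):
    a=np.radians(a0-st*np.arange(n+1)); P=r*np.c_[np.cos(a),np.sin(a)]; D=P-P[0]
    print([(round(-x,1),round(y,1),round(np.radians(st*i)*1.2,1)) for i,(x,y) in enumerate(D)][1:])
E
python3 -c "
from h import *
rep(1); rows(71,12); rows(71,8)"
```

```text
Traceback (most recent call last):
  File "h.py", line 11, in rep
    print("tcp",s["tcp_pos"].round(4),"ang",np.degrees(a).round(1),"rad",np.hypot(*r).round(4),"F",F.round(1),"rad/tan(cw)",(F[:2]@u).round(1),(F[:2]@t).round(1),"gap",s["finger_gap"].round(4),"Tz",s["ft_torque"].round(2))
                                                                                                                                                                        ^^^^^^^^^^^^^^^^^^^^^
AttributeError: 'float' object has no attribute 'round'
```

```bash
sed -i 's/s\["finger_gap"\].round(4)/round(float(s["finger_gap"]),4)/' h.py
python3 -c "
from h import *
rep(1); rows(69,12); rows(9,7)"
```

```text
tcp [ 0.5801 -0.0962  0.0736] ang 67.6 rad 0.029 F [-3.   4.7 -0.8] rad/tan(cw) 3.2 -4.6 gap 0.0118 Tz [0.92 0.55 0.07]
[(np.float64(-5.2), np.float64(-2.7), np.float64(0.3)), (np.float64(-9.8), np.float64(-6.3), np.float64(0.5)), (np.float64(-13.4), np.float64(-10.9), np.float64(0.8)), (np.float64(-16.1), np.float64(-16.1), np.float64(1.0)), (np.float64(-17.6), np.float64(-21.8), np.float64(1.3))]
[(np.float64(-0.3), np.float64(-3.4), np.float64(0.1)), (np.float64(-0.2), np.float64(-6.8), np.float64(0.3)), (np.float64(0.3), np.float64(-10.2), np.float64(0.4)), (np.float64(1.2), np.float64(-13.5), np.float64(0.6)), (np.float64(2.5), np.float64(-16.7), np.float64(0.7))]
```

>>> move_arm([
  [[-5.2,-2.7,0.3],[0,0,0],1],
  [[-9.8,-6.3,0.5],[0,0,0],1],
  [[-13.4,-10.9,0.8],[0,0,0],1],
  [[-16.1,-16.1,1.0],[0,0,0],1],
  [[-17.6,-21.8,1.3],[0,0,0],1],
])

```text
clock: 6.25
tcp_pos: [0.6005, -0.1182, 0.0726]
orientation: [0.002, -0.002, 1.0, 0.002]
wrist_force: [3.8, 4.5, -5.1]
finger_gap: 0.0116
grip_force: 39.4
```

```bash
python3 -c "
from h import *
rep(1)"
```

```text
tcp [ 0.6005 -0.1182  0.0726] ang 8.7 rad 0.0319 F [ 3.8  4.5 -5.1] rad/tan(cw) 4.5 -3.8 gap 0.0116 Tz [ 1.   -0.71  0.03]
```

```bash
python3 -c "
from h import *
rows(10,4.5);rows(-12,4,3)"
```

```text
[(np.float64(-0.3), np.float64(-2.2), np.float64(0.1)), (np.float64(-0.4), np.float64(-4.4), np.float64(0.2)), (np.float64(-0.4), np.float64(-6.6), np.float64(0.3)), (np.float64(-0.2), np.float64(-8.8), np.float64(0.4)), (np.float64(0.2), np.float64(-10.9), np.float64(0.5))]
[(np.float64(0.5), np.float64(-1.9), np.float64(0.1)), (np.float64(1.1), np.float64(-3.8), np.float64(0.2)), (np.float64(1.8), np.float64(-5.6), np.float64(0.3))]
```

>>> move_arm([
  [[-0.3,-2.2,0.6],[0,0,0],1],
  [[-0.4,-4.4,0.9],[0,0,0],1],
  [[-0.3,-6.6,1.1],[0,0,0],1],
  [[0.0,-8.7,1.3],[0,0,0],1],
  [[0.3,-10.9,1.5],[0,0,0],1],
])

```text
clock: 6.88
tcp_pos: [0.6001, -0.1306, 0.0718]
orientation: [0.002, -0.001, 1.0, 0.001]
wrist_force: [3.9, 2.7, -1.1]
finger_gap: 0.0112
grip_force: 39.7
```

```bash
python3 -c "
from h import *
rep(1,(.5725,-.1235))"
```

```text
tcp [ 0.6001 -0.1306  0.0718] ang -14.4 rad 0.0285 F [ 3.9  2.7 -1.1] rad/tan(cw) 3.1 -3.6 gap 0.0112 Tz [ 0.56 -0.81  0.  ]
```

```bash
python3 -c "
from h import *
rows(-14,4);rows(-34,4,5)"
```

```text
[(np.float64(0.5), np.float64(-1.9), np.float64(0.1)), (np.float64(1.2), np.float64(-3.7), np.float64(0.2)), (np.float64(2.0), np.float64(-5.5), np.float64(0.3)), (np.float64(2.9), np.float64(-7.2), np.float64(0.3)), (np.float64(4.0), np.float64(-8.9), np.float64(0.4))]
[(np.float64(1.1), np.float64(-1.6), np.float64(0.1)), (np.float64(2.4), np.float64(-3.1), np.float64(0.2)), (np.float64(3.8), np.float64(-4.5), np.float64(0.3)), (np.float64(5.2), np.float64(-5.8), np.float64(0.3)), (np.float64(6.8), np.float64(-7.0), np.float64(0.4))]
```

>>> move_arm([
  [[0.6,-1.9,0.1],[0,0,0],1],
  [[1.2,-3.8,0.2],[0,0,0],1],
  [[2.0,-5.6,0.3],[0,0,0],1],
  [[2.9,-7.3,0.4],[0,0,0],1],
  [[4.0,-8.9,0.5],[0,0,0],1],
])

```text
clock: 7.5
tcp_pos: [0.5954, -0.14, 0.0714]
orientation: [0.002, -0.001, 1.0, 0.0]
wrist_force: [5.5, 3.9, -2.5]
finger_gap: 0.0113
grip_force: 39.7
```

```bash
python3 -c "
from h import *
rep(1,(.5725,-.1235))"
```

```text
tcp [ 0.5954 -0.14    0.0714] ang -35.8 rad 0.0283 F [ 5.5  3.9 -2.5] rad/tan(cw) 2.2 -6.4 gap 0.0113 Tz [ 0.78 -1.26 -0.02]
```

>>> move_arm([
  [[1.1,-1.6,0.1],[0,0,0],1],
  [[2.4,-3.1,0.2],[0,0,0],1],
  [[3.8,-4.5,0.2],[0,0,0],1],
  [[3.8,-4.5,0.2],[0,0,0],1],
])

```text
clock: 8.0
tcp_pos: [0.5922, -0.1437, 0.0711]
orientation: [0.002, -0.001, 1.0, 0.001]
wrist_force: [8.2, 5.2, -3.4]
finger_gap: 0.0115
grip_force: 39.5
```

```bash
python3 -c "
from h import *
rep(1,(.5725,-.1235));rows(-46,3)"
```

```text
tcp [ 0.5922 -0.1437  0.0711] ang -45.6 rad 0.0282 F [ 8.2  5.2 -3.4] rad/tan(cw) 2.0 -9.5 gap 0.0115 Tz [ 1.25 -1.69 -0.01]
[(np.float64(1.1), np.float64(-1.0), np.float64(0.1)), (np.float64(2.2), np.float64(-1.9), np.float64(0.1)), (np.float64(3.4), np.float64(-2.8), np.float64(0.2)), (np.float64(4.6), np.float64(-3.6), np.float64(0.3)), (np.float64(5.9), np.float64(-4.3), np.float64(0.3))]
```

>>> move_arm([
  [[1.1,-1.0,0.1],[0,0,0],1],
  [[2.2,-1.9,0.1],[0,0,0],1],
  [[3.4,-2.8,0.2],[0,0,0],1],
  [[5.0,-3.9,0.3],[0,0,0],1],
  [[5.0,-3.9,0.3],[0,0,0],1],
])

```text
clock: 8.62
tcp_pos: [0.5885, -0.1468, 0.0709]
orientation: [0.004, -0.001, 1.0, 0.002]
wrist_force: [12.2, 8.4, -6.0]
finger_gap: 0.0115
grip_force: 39.5
```

```bash
python3 -c "
from h import *
rep(1,(.5725,-.1235))"
```

```text
tcp [ 0.5885 -0.1468  0.0709] ang -55.4 rad 0.0282 F [12.2  8.4 -6. ] rad/tan(cw) 0.0 -14.8 gap 0.0115 Tz [ 1.84 -2.43  0.03]
```

>>> move_arm([
  [[0,0,0],[0,0,0],0.0],
  [[0,0,0],[0,0,0],0.0],
  [[0,0,-10],[0,0,0],0.0],
  [[0,0,-35],[0,0,0],0.0],
  [[35,-30,-55],[0,0,0],0.0],
])

```text
clock: 9.25
tcp_pos: [0.5515, -0.1785, 0.1271]
orientation: [0.001, -0.002, 1.0, -0.001]
wrist_force: [-0.1, -0.7, 0.2]
finger_gap: 0.0427
grip_force: 0.0
```

>>> move_arm([
  [[35,-30,0],[0,0,0],0.0],
  [[66,-60,0],[0,0,0],0.0],
  [[66,-60,0],[0,0,0],0.0],
])

```text
clock: 9.62
tcp_pos: [0.4822, -0.2407, 0.1265]
orientation: [-0.0, 0.002, 1.0, -0.0]
wrist_force: [-0.1, -0.4, 0.3]
finger_gap: 0.0428
grip_force: 0.0
```

```bash
python3 -c "
from h import *
rep(3)
s=env.get_state(); p=env.read_camera('wrist'); save(p,'w3')
for n in ['hub_1','grip_1']:
    print(n,[(np.round(d['centre'],4).tolist(),round(d['confidence'],2)) for d in env.landmark_of(n,p)][:8])
"
```

```text
tcp [ 0.4822 -0.2407  0.1265] ang -62.8 rad 0.0289 F [-0.1 -0.4  0.3] rad/tan(cw) 0.3 0.3 gap 0.0428 Tz [ 0.02 -0.01  0.05]
hub_1 [([0.4655, -0.2153, 0.0616], 0.83), ([0.4776, -0.1183, 0.0663], 0.81)]
grip_1 [([0.4543, -0.1355, 0.0808], 0.84), ([0.4859, -0.2354, 0.082], 0.65), ([0.5916, -0.1442, 0.0805], 0.62)]
```

View pics/w3.png

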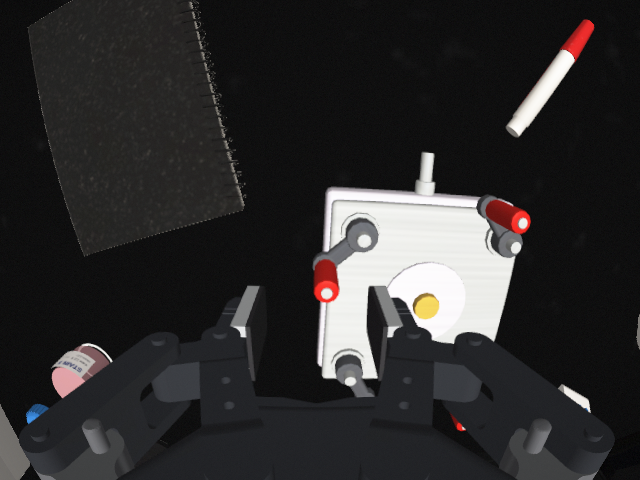

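Sleeve 3 at (326,275) sits between the fingers, slightly ahead and to the right. The detector puts it at (0.486, -0.236). I'll correct by about 4 mm in x and y, then descend.

>>> move_arm([
  [[-4,4.5,20],[0,0,0],0.0],
  [[-4,4.5,50],[0,0,0],0.0],
  [[-4,4.5,50],[0,0,0],0.0],
  [[-4,4.5,50],[0,0,0],1],
  [[-4,4.5,50],[0,0,0],1],
])

```text
clock: 10.4
tcp_pos: [0.4895, -0.2353, 0.077]
orientation: [0.001, -0.001, 1.0, -0.001]
wrist_force: [0.1, -0.7, -0.4]
finger_gap: 0.0112
grip_force: 38.9
```

>>> move_arm([
  [[0,0,0],[0,0,0],1],
  [[0,0,0],[0,0,0],1],
])

```text
clock: 10.65
tcp_pos: [0.4894, -0.2353, 0.0768]
orientation: [0.002, -0.0, 1.0, -0.001]
wrist_force: [1.3, -2.2, 4.5]
finger_gap: 0.0119
grip_force: 39.5
```

```bash
python3 -c "
from h import *
rep(3)
rows(-50,14);rows(-120,12)
"
```

```text
tcp [ 0.4894 -0.2353  0.0768] ang -44.8 rad 0.0288 F [ 1.3 -2.2  4.5] rad/tan(cw) 2.5 0.6 gap 0.0119 Tz [-0.41 -0.44  0.01]
[(np.float64(5.7), np.float64(-3.7), np.float64(0.3)), (np.float64(12.2), np.float64(-5.9), np.float64(0.6)), (np.float64(19.0), np.float64(-6.5), np.float64(0.9)), (np.float64(25.7), np.float64(-5.5), np.float64(1.2)), (np.float64(32.0), np.float64(-2.8), np.float64(1.5))]
[(np.float64(4.7), np.float64(3.4), np.float64(0.3)), (np.float64(8.7), np.float64(7.8), np.float64(0.5)), (np.float64(11.6), np.float64(12.9), np.float64(0.8)), (np.float64(13.4), np.float64(18.4), np.float64(1.0)), (np.float64(14.0), np.float64(24.2), np.float64(1.3))]
```

>>> move_arm([
  [[5.7,-3.7,-0.7],[0,0,0],1],
  [[12.2,-5.9,-0.4],[0,0,0],1],
  [[19.0,-6.5,0],[0,0,0],1],
  [[25.7,-5.5,0.5],[0,0,0],1],
  [[32.0,-2.8,0.8],[0,0,0],1],
])

```text
clock: 11.28
tcp_pos: [0.4567, -0.2383, 0.0754]
orientation: [0.001, -0.0, 1.0, -0.001]
wrist_force: [2.7, -3.4, 1.6]
finger_gap: 0.0118
grip_force: 39.5
```

```bash
python3 -c "
from h import *
rep(3,(.4715,-.214))
"
```

```text
tcp [ 0.4567 -0.2383  0.0754] ang -121.2 rad 0.0285 F [ 2.7 -3.4  1.6] rad/tan(cw) 1.5 -4.1 gap 0.0118 Tz [-0.67 -0.56  0.05]
```

Good. I'll continue with 60° more.

>>> move_arm([
  [[4.7,3.4,0.5],[0,0,0],1],
  [[8.7,7.8,0.8],[0,0,0],1],
  [[11.6,12.9,1.1],[0,0,0],1],
  [[13.4,18.4,1.3],[0,0,0],1],
  [[14.0,24.2,1.6],[0,0,0],1],
])

```text
clock: 11.9
tcp_pos: [0.4426, -0.2132, 0.0738]
orientation: [0.001, -0.0, 1.0, -0.001]
wrist_force: [2.3, -4.1, 5.6]
finger_gap: 0.0114
grip_force: 39.8
```

```bash
python3 -c "
from h import *
rep(3,(.4715,-.214));rows(-180,4.5)
"
```

```text
tcp [ 0.4426 -0.2132  0.0738] ang 178.4 rad 0.0289 F [ 2.3 -4.1  5.6] rad/tan(cw) -2.4 -4.1 gap 0.0114 Tz [-0.75 -0.77  0.03]
[(np.float64(-0.1), np.float64(2.2), np.float64(0.1)), (np.float64(-0.3), np.float64(4.4), np.float64(0.2)), (np.float64(-0.8), np.float64(6.5), np.float64(0.3)), (np.float64(-1.4), np.float64(8.7), np.float64(0.4)), (np.float64(-2.1), np.float64(10.7), np.float64(0.5))]
```

>>> move_arm([
  [[-0.3,2.2,-0.5],[0,0,0],1],
  [[-0.6,4.4,-0.4],[0,0,0],1],
  [[-1.1,6.5,-0.2],[0,0,0],1],
  [[-1.7,8.7,-0.1],[0,0,0],1],
  [[-2.5,10.7,0],[0,0,0],1],
])

```text
clock: 12.52
tcp_pos: [0.445, -0.2029, 0.0734]
orientation: [0.0, -0.0, 1.0, -0.001]
wrist_force: [2.9, -4.5, 4.1]
finger_gap: 0.0114
grip_force: 39.6
```

```bash
python3 -c "
from h import *
rep(3,(.4715,-.214));rows(157,4);rows(145,4)
"
```

```text
tcp [ 0.445  -0.2029  0.0734] ang 157.2 rad 0.0287 F [ 2.9 -4.5  4.1] rad/tan(cw) -4.4 -3.0 gap 0.0114 Tz [-1.08 -0.54  0.03]
[(np.float64(-0.8), np.float64(1.8), np.float64(0.1)), (np.float64(-1.8), np.float64(3.5), np.float64(0.2)), (np.float64(-2.8), np.float64(5.1), np.float64(0.3)), (np.float64(-4.0), np.float64(6.7), np.float64(0.3)), (np.float64(-5.3), np.float64(8.2), np.float64(0.4))]
[(np.float64(-1.2), np.float64(1.6), np.float64(0.1)), (np.float64(-2.5), np.float64(3.0), np.float64(0.2)), (np.float64(-3.8), np.float64(4.4), np.float64(0.3)), (np.float64(-5.3), np.float64(5.7), np.float64(0.3)), (np.float64(-6.9), np.float64(6.9), np.float64(0.4))]
```

>>> move_arm([
  [[-0.9,1.8,0.1],[0,0,0],1],
  [[-2.0,3.5,0.1],[0,0,0],1],
  [[-3.0,5.1,0.2],[0,0,0],1],
  [[-4.2,6.7,0.2],[0,0,0],1],
  [[-5.5,8.2,0.2],[0,0,0],1],
])

```text
clock: 13.15
tcp_pos: [0.4501, -0.195, 0.0731]
orientation: [-0.0, -0.0, 1.0, -0.001]
wrist_force: [2.6, -6.2, 3.0]
finger_gap: 0.0113
grip_force: 39.5
```

```bash
python3 -c "
from h import *
rep(3,(.4715,-.214));rows(137,4)
"
```

```text
tcp [ 0.4501 -0.195   0.0731] ang 138.3 rad 0.0286 F [ 2.6 -6.2  3. ] rad/tan(cw) -6.1 -2.9 gap 0.0113 Tz [-1.41 -0.41  0.01]
[(np.float64(-1.4), np.float64(1.4), np.float64(0.1)), (np.float64(-2.9), np.float64(2.7), np.float64(0.2)), (np.float64(-4.4), np.float64(3.8), np.float64(0.3)), (np.float64(-6.1), np.float64(4.9), np.float64(0.3)), (np.float64(-7.8), np.float64(5.9), np.float64(0.4))]
```

>>> move_arm([
  [[-1.5,1.2,0.1],[0,0,0],1],
  [[-3.2,2.3,0.1],[0,0,0],1],
  [[-4.8,3.3,0.2],[0,0,0],1],
  [[-6.5,4.4,0.2],[0,0,0],1],
  [[-8.2,5.4,0.2],[0,0,0],1],
])

```text
clock: 13.78
tcp_pos: [0.4566, -0.1897, 0.0725]
orientation: [-0.002, 0.0, 1.0, -0.002]
wrist_force: [-3.6, -7.2, 3.4]
finger_gap: 0.0117
grip_force: 39.9
```

```bash
python3 -c "
from h import *
rep(3,(.4715,-.214));rows(118,4)
"
```

```text
tcp [ 0.4566 -0.1897  0.0725] ang 121.5 rad 0.0285 F [-3.6 -7.2  3.4] rad/tan(cw) -4.3 -6.9 gap 0.0117 Tz [-1.81  0.66  0.05]
[(np.float64(-1.8), np.float64(0.9), np.float64(0.1)), (np.float64(-3.6), np.float64(1.6), np.float64(0.2)), (np.float64(-5.4), np.float64(2.2), np.float64(0.3)), (np.float64(-7.3), np.float64(2.7), np.float64(0.3)), (np.float64(-9.2), np.float64(3.0), np.float64(0.4))]
```

>>> move_arm([
  [[-1.8,0.7,0],[0,0,0],1],
  [[-3.6,1.3,0],[0,0,0],1],
  [[-5.5,1.9,0.1],[0,0,0],1],
  [[-5.5,1.9,0.1],[0,0,0],1],
])

```text
clock: 14.28
tcp_pos: [0.4605, -0.1877, 0.0722]
orientation: [-0.003, 0.0, 1.0, -0.002]
wrist_force: [-6.8, -7.9, 7.2]
finger_gap: 0.0114
grip_force: 40.4
```

```bash
python3 -c "
from h import *
rep(3,(.4715,-.214));rows(108,3)
"
```

```text
tcp [ 0.4605 -0.1877  0.0722] ang 112.7 rad 0.0285 F [-6.8 -7.9  7.2] rad/tan(cw) -4.7 -9.4 gap 0.0114 Tz [-1.87  1.37 -0.  ]
[(np.float64(-1.4), np.float64(0.4), np.float64(0.1)), (np.float64(-2.8), np.float64(0.8), np.float64(0.1)), (np.float64(-4.3), np.float64(1.0), np.float64(0.2)), (np.float64(-5.7), np.float64(1.2), np.float64(0.3)), (np.float64(-7.2), np.float64(1.3), np.float64(0.3))]
```

>>> move_arm([
  [[-1.4,0.4,0],[0,0,0],1],
  [[-2.8,0.7,0],[0,0,0],1],
  [[-4.3,0.8,0],[0,0,0],1],
  [[-6.2,1.0,0],[0,0,0],1],
  [[-6.2,1.0,0],[0,0,0],1],
])

```text
clock: 14.9
tcp_pos: [0.4647, -0.1863, 0.0718]
orientation: [-0.005, 0.0, 1.0, -0.001]
wrist_force: [-11.5, -8.3, 8.8]
finger_gap: 0.0113
grip_force: 40.9
```

```bash
python3 -c "
from h import *
rep(3,(.4715,-.214))
"
```

```text
tcp [ 0.4647 -0.1863  0.0718] ang 103.8 rad 0.0285 F [-11.5  -8.3   8.8] rad/tan(cw) -5.3 -13.1 gap 0.0113 Tz [-1.99  2.34 -0.02]
```

>>> move_arm([
  [[0,0,0],[0,0,0],0.0],
  [[0,0,0],[0,0,0],0.0],
  [[0,0,-10],[0,0,0],0.0],
  [[0,0,-35],[0,0,0],0.0],
  [[15,30,-50],[0,0,0],0.0],
])

```text
clock: 15.52
tcp_pos: [0.4566, -0.1568, 0.1242]
orientation: [0.001, 0.0, 1.0, -0.001]
wrist_force: [0.3, 0.2, -1.1]
finger_gap: 0.0425
grip_force: 0.0
```

>>> move_arm([
  [[0,17,0],[0,0,0],0.0],
  [[0,17,0],[0,0,0],0.0],
])

```text
clock: 15.78
tcp_pos: [0.455, -0.1376, 0.1225]
orientation: [0.0, -0.002, 1.0, 0.0]
wrist_force: [-0.9, -0.0, -0.3]
finger_gap: 0.0425
grip_force: 0.0
```

```bash
python3 -c "
from h import *
rep(2)
s=env.get_state(); p=env.read_camera('wrist'); save(p,'w4')
for n in ['hub_1','grip_1']:
    print(n,[(np.round(d['centre'],4).tolist(),round(d['confidence'],2)) for d in env.landmark_of(n,p)][:8])
"
```

```text
tcp [ 0.455  -0.1376  0.1225] ang -134.1 rad 0.0259 F [-0.9 -0.  -0.3] rad/tan(cw) 0.7 0.6 gap 0.0425 Tz [-0.01  0.03  0.04]
hub_1 [([0.4623, -0.2123, 0.0608], 0.96), ([0.4771, -0.1162, 0.0656], 0.87), ([0.5654, -0.1259, 0.0586], 0.75), ([0.5657, -0.2199, 0.0608], 0.54), ([0.4542, -0.1878, 0.077], 0.54)]
grip_1 [([0.4553, -0.1878, 0.0783], 0.91), ([0.4557, -0.1339, 0.0828], 0.89)]
```

View pics/w4.png

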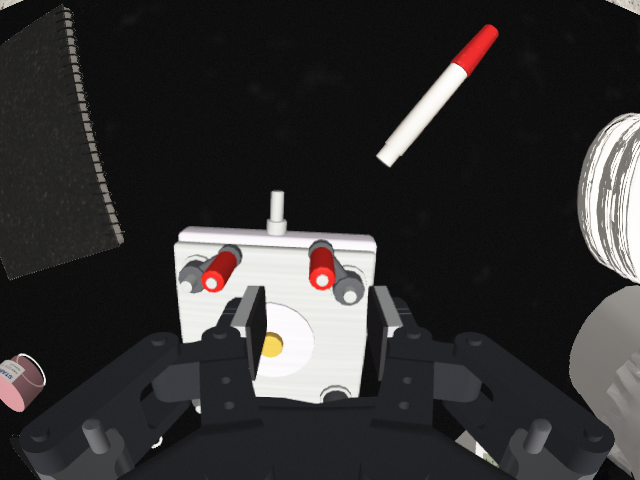

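Sleeve 2, at (322,268), is between the fingers. Sleeve 3, at (218,270), is outside the left finger with about 11 mm to spare.

>>> move_arm([
  [[-1,4,20],[0,0,0],0.05],
  [[-1,4,45],[0,0,0],0.05],
  [[-1,4,45],[0,0,0],0.05],
  [[-1,4,45],[0,0,0],1],
  [[-1,4,45],[0,0,0],1],
])

```text
clock: 16.55
tcp_pos: [0.4566, -0.135, 0.0785]
orientation: [0.001, -0.0, 1.0, -0.0]
wrist_force: [-0.2, 0.9, -0.4]
finger_gap: 0.0112
grip_force: 38.9
```

>>> move_arm([
  [[0,0,0],[0,0,0],1],
  [[0,0,0],[0,0,0],1],
])

```text
clock: 16.8
tcp_pos: [0.4565, -0.1351, 0.0783]
orientation: [0.001, -0.0, 1.0, -0.0]
wrist_force: [0.2, -0.5, 3.4]
finger_gap: 0.0115
grip_force: 39.1
```

```bash
python3 -c "
from h import *
rep(2)
rows(-142,14);rows(148,12)
"
```

```text
tcp [ 0.4565 -0.1351  0.0783] ang -135.8 rad 0.023 F [ 0.2 -0.5  3.4] rad/tan(cw) 0.2 -0.5 gap 0.0115 Tz [-0.06  0.05  0.01]
[(np.float64(3.5), np.float64(5.8), np.float64(0.3)), (np.float64(5.5), np.float64(12.4), np.float64(0.6)), (np.float64(5.9), np.float64(19.2), np.float64(0.9)), (np.float64(4.6), np.float64(25.9), np.float64(1.2)), (np.float64(1.7), np.float64(32.1), np.float64(1.5))]
[(np.float64(-3.6), np.float64(4.6), np.float64(0.3)), (np.float64(-8.1), np.float64(8.4), np.float64(0.5)), (np.float64(-13.3), np.float64(11.1), np.float64(0.8)), (np.float64(-18.9), np.float64(12.7), np.float64(1.0)), (np.float64(-24.7), np.float64(13.1), np.float64(1.3))]
```

>>> move_arm([
  [[3.5,5.8,-0.5],[0,0,0],1],
  [[5.5,12.4,-0.2],[0,0,0],1],
  [[5.9,19.2,0.2],[0,0,0],1],
  [[4.6,25.9,0.6],[0,0,0],1],
  [[1.7,32.1,1.0],[0,0,0],1],
])

```text
clock: 17.42
tcp_pos: [0.4552, -0.1033, 0.077]
orientation: [0.001, -0.0, 1.0, -0.001]
wrist_force: [3.5, -6.7, -2.5]
finger_gap: 0.0111
grip_force: 39.2
```

```bash
python3 -c "
from h import *
rep(2,(.4786,-.1179))
"
```

```text
tcp [ 0.4552 -0.1033  0.077 ] ang 148.1 rad 0.0276 F [ 3.5 -6.7 -2.5] rad/tan(cw) -6.5 -3.8 gap 0.0111 Tz [-1.5  -0.79  0.12]
```

>>> move_arm([
  [[-4.0,4.2,0.3],[0,0,0],1],
  [[-8.7,7.8,0.5],[0,0,0],1],
  [[-13.9,10.4,0.8],[0,0,0],1],
  [[-19.5,11.9,1.0],[0,0,0],1],
  [[-25.3,12.3,1.3],[0,0,0],1],
])

```text
clock: 18.05
tcp_pos: [0.4782, -0.0902, 0.0756]
orientation: [-0.001, -0.0, 1.0, -0.001]
wrist_force: [-3.8, -2.9, 7.3]
finger_gap: 0.0112
grip_force: 40.1
```

```bash
python3 -c "
from h import *
rep(2,(.4786,-.1179));rows(87,4.5);rows(67,4)
"
```

```text
tcp [ 0.4782 -0.0902  0.0756] ang 90.8 rad 0.0277 F [-3.8 -2.9  7.3] rad/tan(cw) -2.9 -3.8 gap 0.0112 Tz [-0.92  0.71  0.02]
[(np.float64(-2.2), np.float64(-0.2), np.float64(0.1)), (np.float64(-4.4), np.float64(-0.6), np.float64(0.2)), (np.float64(-6.5), np.float64(-1.1), np.float64(0.3)), (np.float64(-8.6), np.float64(-1.8), np.float64(0.4)), (np.float64(-10.6), np.float64(-2.7), np.float64(0.5))]
[(np.float64(-1.8), np.float64(-0.8), np.float64(0.1)), (np.float64(-3.5), np.float64(-1.8), np.float64(0.2)), (np.float64(-5.1), np.float64(-2.8), np.float64(0.3)), (np.float64(-6.7), np.float64(-4.0), np.float64(0.3)), (np.float64(-8.2), np.float64(-5.3), np.float64(0.4))]
```

>>> move_arm([
  [[-2.4,-0.2,-0.3],[0,0,0],1],
  [[-4.7,-0.6,-0.3],[0,0,0],1],
  [[-7.0,-1.2,-0.2],[0,0,0],1],
  [[-9.2,-2.1,-0.1],[0,0,0],1],
  [[-11.2,-3.1,0],[0,0,0],1],
])

```text
clock: 18.68
tcp_pos: [0.4906, -0.0927, 0.0751]
orientation: [-0.0, -0.001, 1.0, 0.001]
wrist_force: [-3.6, 0.9, 3.9]
finger_gap: 0.0117
grip_force: 39.9
```

```bash
python3 -c "
from h import *
rep(2,(.4786,-.1179));rows(64,4)
"
```

```text
tcp [ 0.4906 -0.0927  0.0751] ang 64.6 rad 0.0279 F [-3.6  0.9  3.9] rad/tan(cw) -0.7 -3.7 gap 0.0117 Tz [ 0.23  0.74 -0.02]
[(np.float64(-1.7), np.float64(-0.9), np.float64(0.1)), (np.float64(-3.4), np.float64(-2.0), np.float64(0.2)), (np.float64(-5.0), np.float64(-3.1), np.float64(0.3)), (np.float64(-6.5), np.float64(-4.4), np.float64(0.3)), (np.float64(-7.9), np.float64(-5.7), np.float64(0.4))]
```

>>> move_arm([
  [[-1.7,-0.9,0],[0,0,0],1],
  [[-3.4,-2.0,0.1],[0,0,0],1],
  [[-5.0,-3.1,0.2],[0,0,0],1],
  [[-6.5,-4.4,0.2],[0,0,0],1],
  [[-7.9,-5.7,0.3],[0,0,0],1],
])

```text
clock: 19.3
tcp_pos: [0.4989, -0.0987, 0.0749]
orientation: [0.0, -0.001, 1.0, 0.0]
wrist_force: [-0.3, 4.6, 2.7]
finger_gap: 0.0115
grip_force: 39.7
```

```bash
python3 -c "
from h import *
rep(2,(.4786,-.1179));rows(44,4)
"
```

```text
tcp [ 0.4989 -0.0987  0.0749] ang 43.3 rad 0.028 F [-0.3  4.6  2.7] rad/tan(cw) 2.9 -3.6 gap 0.0115 Tz [0.96 0.15 0.  ]
[(np.float64(-1.3), np.float64(-1.5), np.float64(0.1)), (np.float64(-2.5), np.float64(-3.0), np.float64(0.2)), (np.float64(-3.6), np.float64(-4.6), np.float64(0.3)), (np.float64(-4.6), np.float64(-6.3), np.float64(0.3)), (np.float64(-5.4), np.float64(-8.1), np.float64(0.4))]
```

>>> move_arm([
  [[-1.3,-1.5,0.1],[0,0,0],1],
  [[-2.6,-3.0,0.1],[0,0,0],1],
  [[-3.8,-4.6,0.2],[0,0,0],1],
  [[-4.8,-6.3,0.2],[0,0,0],1],
  [[-5.6,-8.1,0.3],[0,0,0],1],
])

```text
clock: 19.92
tcp_pos: [0.5045, -0.1068, 0.0746]
orientation: [0.0, -0.001, 1.0, 0.001]
wrist_force: [1.0, 7.5, 0.5]
finger_gap: 0.0114
grip_force: 39.6
```

```bash
python3 -c "
from h import *
rep(2,(.4786,-.1179));rows(24,4)
"
```

```text
tcp [ 0.5045 -0.1068  0.0746] ang 23.3 rad 0.0282 F [1.  7.5 0.5] rad/tan(cw) 3.9 -6.4 gap 0.0114 Tz [ 1.51 -0.32 -0.02]
[(np.float64(-0.7), np.float64(-1.8), np.float64(0.1)), (np.float64(-1.3), np.float64(-3.7), np.float64(0.2)), (np.float64(-1.8), np.float64(-5.6), np.float64(0.3)), (np.float64(-2.1), np.float64(-7.5), np.float64(0.3)), (np.float64(-2.4), np.float64(-9.4), np.float64(0.4))]
```

>>> move_arm([
  [[-0.6,-1.8,0.1],[0,0,0],1],
  [[-1.2,-3.7,0.1],[0,0,0],1],
  [[-1.6,-5.6,0.2],[0,0,0],1],
  [[-1.9,-7.5,0.2],[0,0,0],1],
  [[-1.9,-7.5,0.2],[0,0,0],1],
])

```text
clock: 20.55
tcp_pos: [0.5065, -0.1127, 0.0742]
orientation: [0.001, -0.001, 1.0, 0.002]
wrist_force: [2.6, 10.9, -0.1]
finger_gap: 0.0115
grip_force: 39.6
```

```bash
python3 -c "
from h import *
rep(2,(.4786,-.1179));rows(8,4,3)
"
```

```text
tcp [ 0.5065 -0.1127  0.0742] ang 10.6 rad 0.0284 F [ 2.6 10.9 -0.1] rad/tan(cw) 4.6 -10.2 gap 0.0115 Tz [ 2.36 -0.58 -0.07]
[(np.float64(-0.2), np.float64(-1.9), np.float64(0.1)), (np.float64(-0.3), np.float64(-3.9), np.float64(0.2)), (np.float64(-0.2), np.float64(-5.9), np.float64(0.3))]
```

>>> move_arm([
  [[-0.2,-1.9,0.1],[0,0,0],1],
  [[-0.2,-3.9,0.1],[0,0,0],1],
  [[0,-5.5,0.2],[0,0,0],1],
  [[0,-5.5,0.2],[0,0,0],1],
])

```text
clock: 21.05
tcp_pos: [0.5071, -0.1171, 0.074]
orientation: [0.001, -0.001, 1.0, 0.003]
wrist_force: [6.2, 15.4, -0.2]
finger_gap: 0.0112
grip_force: 39.7
```

```bash
python3 -c "
from h import *
rep(2,(.4786,-.1179))
"
```

```text
tcp [ 0.5071 -0.1171  0.074 ] ang 1.7 rad 0.0285 F [ 6.2 15.4 -0.2] rad/tan(cw) 6.6 -15.3 gap 0.0112 Tz [ 3.13 -1.03 -0.06]
```

>>> move_arm([
  [[0,0,0],[0,0,0],0.0],
  [[0,0,0],[0,0,0],0.0],
  [[0,0,-10],[0,0,0],0.0],
  [[0,0,-35],[0,0,0],0.0],
  [[-25,-25,-50],[0,0,0],0.0],
])

```text
clock: 21.68
tcp_pos: [0.5305, -0.1448, 0.1263]
orientation: [0.0, -0.001, 1.0, -0.0]
wrist_force: [0.1, 0.1, -0.4]
finger_gap: 0.0426
grip_force: 0.0
```

>>> move_arm([
  [[-30,-30,0],[0,0,0],0.0],
  [[-62,-58,0],[0,0,0],0.0],
  [[-62,-58,0],[0,0,0],0.0],
])

```text
clock: 22.05
tcp_pos: [0.5952, -0.2061, 0.1246]
orientation: [0.001, 0.001, 1.0, -0.001]
wrist_force: [-1.2, 1.4, 0.5]
finger_gap: 0.0426
grip_force: 0.0
```

```bash
python3 -c "
from h import *
rep(4)
s=env.get_state(); p=env.read_camera('wrist'); save(p,'w5')
for n in ['hub_1','grip_1']:
    print(n,[(np.round(d['centre'],4).tolist(),round(d['confidence'],2)) for d in env.landmark_of(n,p)][:8])
"
```

```text
tcp [ 0.5952 -0.2061  0.1246] ang 23.1 rad 0.0329 F [-1.2  1.4  0.5] rad/tan(cw) -0.5 -1.8 gap 0.0426 Tz [ 0.02  0.1  -0.03]
hub_1 [([0.5643, -0.2184, 0.0623], 0.96), ([0.5673, -0.1248, 0.0576], 0.85), ([0.4769, -0.1202, 0.0605], 0.67), ([0.4642, -0.2113, 0.0598], 0.66), ([0.5932, -0.1432, 0.0778], 0.43), ([0.5908, -0.2079, 0.0825], 0.25), ([0.6816, -0.3215, -0.0028], 0.25)]
grip_1 [([0.456, -0.1911, 0.0783], 0.95), ([0.5894, -0.1446, 0.0758], 0.83), ([0.499, -0.1067, 0.0763], 0.75), ([0.5904, -0.2061, 0.0834], 0.56)]
```

View pics/w5.png

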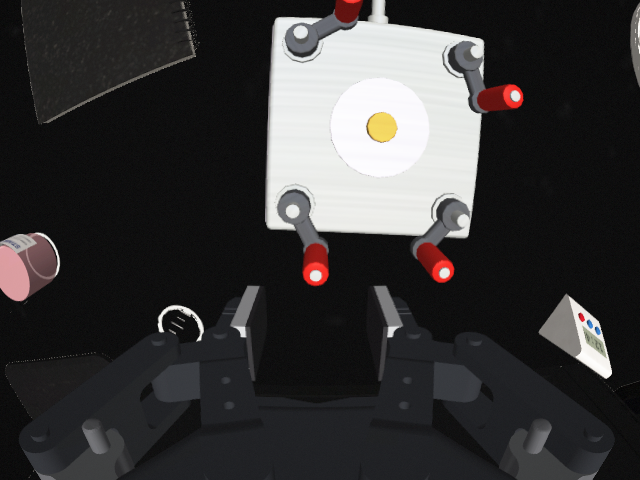

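Sleeve 4, at (316,262), is centred between the fingers but about 4 mm short of them in x. Sleeve 1, at (434,260), is clear.

>>> move_arm([
  [[4,0,20],[0,0,0],0.05],
  [[4,0,47],[0,0,0],0.05],
  [[4,0,47],[0,0,0],0.05],
  [[4,0,47],[0,0,0],1],
  [[4,0,47],[0,0,0],1],
])

```text
clock: 22.82
tcp_pos: [0.5898, -0.2039, 0.079]
orientation: [0.001, -0.0, 1.0, -0.001]
wrist_force: [-1.7, -2.1, 2.2]
finger_gap: 0.0119
grip_force: 39.0
```

>>> move_arm([
  [[0,0,0],[0,0,0],1],
  [[0,0,0],[0,0,0],1],
])

```text
clock: 23.08
tcp_pos: [0.5899, -0.2038, 0.0787]
orientation: [0.001, -0.0, 1.0, -0.001]
wrist_force: [-2.0, -2.2, 5.9]
finger_gap: 0.0118
grip_force: 39.4
```

```bash
python3 -c "
from h import *
rep(4)
rows(26,14);rows(-44,12)
"
```

```text
tcp [ 0.5899 -0.2038  0.0787] ang 31.4 rad 0.0292 F [-2.  -2.2  5.9] rad/tan(cw) -2.9 0.9 gap 0.0118 Tz [-0.54  0.35 -0.04]
[(np.float64(-2.2), np.float64(-6.5), np.float64(0.3)), (np.float64(-2.8), np.float64(-13.3), np.float64(0.6)), (np.float64(-1.7), np.float64(-20.0), np.float64(0.9)), (np.float64(0.9), np.float64(-26.3), np.float64(1.2)), (np.float64(5.0), np.float64(-31.7), np.float64(1.5))]
[(np.float64(4.5), np.float64(-3.8), np.float64(0.3)), (np.float64(9.7), np.float64(-6.5), np.float64(0.5)), (np.float64(15.3), np.float64(-8.1), np.float64(0.8)), (np.float64(21.1), np.float64(-8.5), np.float64(1.0)), (np.float64(26.9), np.float64(-7.7), np.float64(1.3))]
```

>>> move_arm([
  [[-2.7,-6.3,-0.7],[0,0,0],1],
  [[-3.8,-13.0,-0.4],[0,0,0],1],
  [[-3.2,-19.8,0],[0,0,0],1],
  [[-1.0,-26.3,0.4],[0,0,0],1],
  [[2.8,-32.0,0.8],[0,0,0],1],
])

```text
clock: 23.7
tcp_pos: [0.5887, -0.2352, 0.0776]
orientation: [0.002, -0.001, 1.0, 0.0]
wrist_force: [3.9, 0.9, 5.4]
finger_gap: 0.0116
grip_force: 39.3
```

```bash
python3 -c "
from h import *
rep(4,(.5657,-.2178));rows(-40,12)
"
```

```text
tcp [ 0.5887 -0.2352  0.0776] ang -37.0 rad 0.0289 F [3.9 0.9 5.4] rad/tan(cw) 2.5 -3.1 gap 0.0116 Tz [ 0.49 -0.7  -0.01]
[(np.float64(4.2), np.float64(-4.1), np.float64(0.3)), (np.float64(9.2), np.float64(-7.2), np.float64(0.5)), (np.float64(14.7), np.float64(-9.2), np.float64(0.8)), (np.float64(20.5), np.float64(-10.0), np.float64(1.0)), (np.float64(26.3), np.float64(-9.6), np.float64(1.3))]
```

>>> move_arm([
  [[4.2,-4.1,0.1],[0,0,0],1],
  [[9.2,-7.2,0.3],[0,0,0],1],
  [[14.7,-9.2,0.5],[0,0,0],1],
  [[20.5,-10.0,0.8],[0,0,0],1],
  [[26.3,-9.6,1.0],[0,0,0],1],
])

```text
clock: 24.32
tcp_pos: [0.5607, -0.2465, 0.0762]
orientation: [0.001, -0.0, 1.0, -0.001]
wrist_force: [3.0, -3.7, 5.2]
finger_gap: 0.0113
grip_force: 39.4
```

```bash
python3 -c "
from h import *
rep(4,(.5657,-.2178));rows(-100,4.5)
"
```

```text
tcp [ 0.5607 -0.2465  0.0762] ang -99.9 rad 0.0291 F [ 3.  -3.7  5.2] rad/tan(cw) 3.1 -3.6 gap 0.0113 Tz [-0.57 -0.68  0.05]
[(np.float64(2.1), np.float64(0.5), np.float64(0.1)), (np.float64(4.3), np.float64(1.1), np.float64(0.2)), (np.float64(6.3), np.float64(1.9), np.float64(0.3)), (np.float64(8.3), np.float64(2.9), np.float64(0.4)), (np.float64(10.2), np.float64(4.0), np.float64(0.5))]
```

>>> move_arm([
  [[2.1,0.4,0],[0,0,0],1],
  [[4.3,1.0,0],[0,0,0],1],
  [[6.3,1.7,0.1],[0,0,0],1],
  [[8.5,2.7,0.2],[0,0,0],1],
  [[10.4,3.8,0.3],[0,0,0],1],
])

```text
clock: 24.95
tcp_pos: [0.5496, -0.2418, 0.0756]
orientation: [0.0, -0.0, 1.0, -0.001]
wrist_force: [1.5, -4.0, 6.2]
finger_gap: 0.0112
grip_force: 39.5
```

```bash
python3 -c "
from h import *
rep(4,(.5657,-.2178));rows(-121,4)
"
```

```text
tcp [ 0.5496 -0.2418  0.0756] ang -124.0 rad 0.0289 F [ 1.5 -4.   6.2] rad/tan(cw) 2.4 -3.5 gap 0.0112 Tz [-0.75 -0.36  0.02]
[(np.float64(1.6), np.float64(1.1), np.float64(0.1)), (np.float64(3.2), np.float64(2.2), np.float64(0.2)), (np.float64(4.7), np.float64(3.5), np.float64(0.3)), (np.float64(6.1), np.float64(4.9), np.float64(0.3)), (np.float64(7.3), np.float64(6.4), np.float64(0.4))]
```

>>> move_arm([
  [[1.6,1.1,0],[0,0,0],1],
  [[3.1,2.3,0],[0,0,0],1],
  [[4.5,3.6,0.1],[0,0,0],1],
  [[5.9,5.0,0.2],[0,0,0],1],
  [[7.1,6.5,0.2],[0,0,0],1],
])

```text
clock: 25.58
tcp_pos: [0.5434, -0.236, 0.0753]
orientation: [0.001, -0.0, 1.0, -0.002]
wrist_force: [5.6, -7.8, 1.1]
finger_gap: 0.0112
grip_force: 39.1
```

```bash
python3 -c "
from h import *
rep(4,(.5657,-.2178));rows(-142,4)
"
```

```text
tcp [ 0.5434 -0.236   0.0753] ang -140.7 rad 0.0288 F [ 5.6 -7.8  1.1] rad/tan(cw) 0.6 -9.6 gap 0.0112 Tz [-1.47 -1.04  0.01]
[(np.float64(1.1), np.float64(1.6), np.float64(0.1)), (np.float64(2.2), np.float64(3.2), np.float64(0.2)), (np.float64(3.1), np.float64(5.0), np.float64(0.3)), (np.float64(3.9), np.float64(6.7), np.float64(0.3)), (np.float64(4.6), np.float64(8.6), np.float64(0.4))]
```

>>> move_arm([
  [[1.1,1.6,0],[0,0,0],1],
  [[2.2,3.2,0.1],[0,0,0],1],
  [[2.7,4.2,0.1],[0,0,0],1],
  [[2.7,4.2,0.1],[0,0,0],1],
])

```text
clock: 26.08
tcp_pos: [0.5413, -0.2329, 0.0751]
orientation: [0.001, 0.0, 1.0, -0.002]
wrist_force: [5.5, -8.5, -0.1]
finger_gap: 0.0114
grip_force: 39.0
```

```bash
python3 -c "
from h import *
rep(4,(.5657,-.2178))
"
```

```text
tcp [ 0.5413 -0.2329  0.0751] ang -148.3 rad 0.0287 F [ 5.5 -8.5 -0.1] rad/tan(cw) -0.2 -10.1 gap 0.0114 Tz [-1.96 -1.16  0.02]
```

>>> move_arm([
  [[0.9,1.8,0],[0,0,0],1],
  [[1.7,3.5,0.1],[0,0,0],1],
  [[2.4,5.3,0.1],[0,0,0],1],
  [[2.4,5.3,0.1],[0,0,0],1],
])

```text
clock: 26.58
tcp_pos: [0.5393, -0.229, 0.0749]
orientation: [0.002, 0.001, 1.0, -0.004]
wrist_force: [6.6, -13.5, -3.5]
finger_gap: 0.0112
grip_force: 39.0
```

```bash
python3 -c "
from h import *
rep(4,(.5657,-.2178))
"
```

```text
tcp [ 0.5393 -0.229   0.0749] ang -157.1 rad 0.0287 F [  6.6 -13.5  -3.5] rad/tan(cw) -0.9 -15.0 gap 0.0112 Tz [-2.81 -1.43 -0.06]
```

15 N, about 0.42 N m, so nut 4 is tight. I'll release and retreat straight up.

>>> move_arm([
  [[0,0,0],[0,0,0],0.0],
  [[0,0,0],[0,0,0],0.0],
  [[0,0,-15],[0,0,0],0.0],
  [[0,0,-60],[0,0,0],0.0],
  [[0,0,-120],[0,0,0],0.0],
])

```text
clock: 27.2
tcp_pos: [0.5359, -0.2234, 0.1949]
orientation: [-0.002, -0.001, 1.0, 0.001]
wrist_force: [0.6, -1.0, 0.6]
finger_gap: 0.0428
grip_force: 0.0
```

```bash
python3 -c "
from h import *
s=env.get_state(); p=env.read_camera('wrist'); save(p,'w6')
print(s['tcp_pos'],s['wrist_force'])
for n in ['hub_1','grip_1','plate_mid','timer','bottle','beaker']:
    print(n,[(np.round(d['centre'],4).tolist(),round(d['confidence'],2)) for d in env.landmark_of(n,p)][:8])
"
```

```text
[ 0.53587452 -0.22343322  0.19493949] [ 0.61013484 -1.02154618  0.61627893]
hub_1 [([0.569, -0.1272, 0.0614], 0.97), ([0.4802, -0.1164, 0.0604], 0.83), ([0.467, -0.2134, 0.0621], 0.81), ([0.5683, -0.2155, 0.0622], 0.69)]
grip_1 [([0.455, -0.1915, 0.0792], 0.8), ([0.5909, -0.1421, 0.0794], 0.74), ([0.5033, -0.1055, 0.0759], 0.63), ([0.5442, -0.237, 0.079], 0.56), ([0.6164, -0.4647, 0.0024], 0.36)]
plate_mid [([0.5167, -0.1711, 0.045], 0.96)]
timer [([0.689, 0.0442, 0.0011], 0.95)]
bottle [([0.616, -0.4656, 0.0016], 0.84)]
beaker []
```

View pics/w6.png

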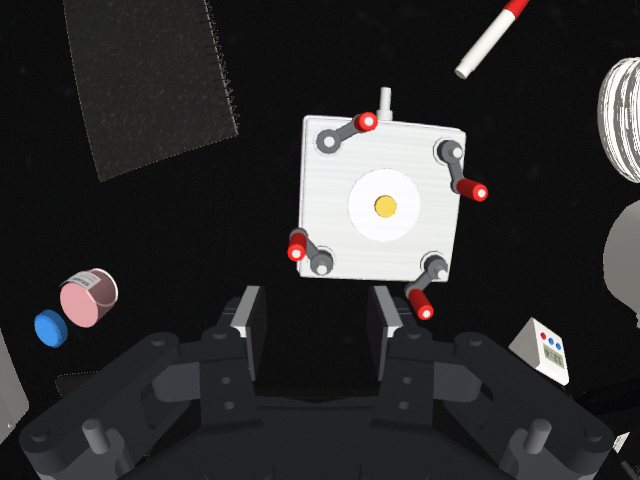

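All four sleeves are about half a turn on, at (420,300), (475,190), (366,122) and (297,247). The plate is level and home at z about 0.045, and the timer and bottle haven't moved.

```bash
python3 -c "
from h import *
print(env.hand_in())"
```

```text
the job is handed in; nothing more can be done
None
```

All four nuts are tight, turned crosswise in the order 1, 3, 2, 4 to about 0.37–0.43 N m each, with the plate home, the arm clear at 27 s, and the job handed in.

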